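# Load the second kiln layer and hold the lid at the vent mark

## Task

Finish loading the little test kiln: lay the tan kiln shelf squarely and centred on the four posts over the blue tile inside, then set the white bisque dish upright on the middle of that shelf, lengthwise along it, putting both down without dropping them. Then take the open lid by its handle and swing it down gently, never letting it drop or shut, until its yellow pointer lines up with the red clip on the quadrant. Finish while still holding the lid steady at that mark so that a colleague can set the prop under it, and leave the clip, the blue tile and everything else where it is.

Things in the scene. Friction and masses are not known exactly. Their poses are not given: they have to be found in the camera images.
- kiln: fixed top-loading test kiln, steel and cream brick, 240 (x) x 200 (y) x 110 high to the rim; origin: centre of its underside; z up, x along the hinge, y from hinge side to lid front; yaw within 0.12 of the world. Chamber 170 (x) x 136 (y), centred, floor at z=38. Four posts, 16 square, 28 tall, at x=+-50, y=+-17. On its +x side a green control box 42 deep and the quadrant
- shelf_seat (a point): centre between the tops of the four posts (66 above the kiln's underside), where the centre of the kiln shelf's underside belongs; x and y as the kiln's
- lid_hinge (a point): point on the hinge axis at the middle of the lid's width, 112 above the kiln's underside, at y=-100 of the kiln; axes as the kiln's, the hinge axis is x
- lid (a joint): lid angle: 0 shut (level on the rim), grows as it opens; starts leaning back at its stop, 1.75. Lid 240 x 200 x 32 thick, about 0.8 kg; below about 1.4 it falls shut by its own weight unless held; hinge friction is slight
- lid_handle: round black grip sleeve of the lid's bar handle, 12 thick, 94 long between two end brackets, 36 off the lid's front edge; origin at its middle, x along it. It spins freely on its bar, so it can be pinched from above, fingers closing across it, while the lid turns. At lid angle a it is y=236 cos a - 14 sin a, z=236 sin a + 14 cos a (mm) from lid_hinge in kiln axes
- lid_pointer (a point): inner tip of the yellow pointer on the +x side of the lid, 132 from the hinge axis in the lid's underside plane
- vent_clip (a joint): angle of the red clip on the quadrant (aluminium arc of radius 120 about the hinge, in the plane x=130 of the kiln, up to 236 above the bench); same zero and direction as the lid: the lid is at the mark when joint lid equals this value; between 0.35 and 0.75; stays put
- vent_mark (a point): point at the outer end of the red clip, 132 from the hinge axis; the pointer tip meets it at the marked angle
- kiln_shelf: the kiln shelf: flat tan slab 130 (x) x 62 (y) x 10 thick, 0.16 kg, lying level on a smaller wooden bearer (110 x 36, 15 high, under its middle) in the middle of the bench between kiln and ware board, so its long edges overhang 13 with its underside 15 above the bench; origin at the centre of its underside, z up; its length x points roughly along world x
- bisque_dish: white unglazed rectangular dish 70 (x) x 48 (y) x 18 high, upright walls 5 thick on a slightly smaller foot 3 high, about 0.07 kg; one of three alike dishes standing on the 12 mm board, in any of the three places; origin at the centre of its underside, z up, x along its length, within about 0.5 rad of world x
- ware_board: wooden board 130 x 320 x 12 thick, fixed on the bench, on which the three dishes stand about 100 apart along its y; origin at the centre of its underside
- celadon_dish: same dish glazed pale green, to be left alone
- iron_dish: same dish glazed dark brown, to be left alone
- lower_tile: blue glazed tile 74 x 54 x 7 lying on the kiln floor between the posts: the layer already loaded; stays there; origin at the centre of its underside
- mould_half: heavy white plaster mould half 190 x 160 x 50 on the bench beyond the work; left alone; origin at the centre of its underside
- glaze_jar: white jar with blue cap, 72 across, 90 high; left alone; origin at the centre of its underside
- cone_pack: small clay bar 60 x 22 x 12 with three cones; left alone; origin at the centre of its underside
There are look-alikes about, which are no part of the job. Leave any turquoise look-alike of the kiln_shelf alone. Several things have the shape of the bisque_dish; the one meant has the colours described above.

How it is judged (in metres and radians):
On the way, in this order (a step that is already met when the one before it is completed fails the run):
1. the kiln shelf lies centred and square on the four posts, let go (x of kiln_shelf in the frame of shelf_seat between -0.012 and 0.012 m and y of kiln_shelf in the frame of shelf_seat between -0.01 and 0.01 m and z of kiln_shelf in the frame of shelf_seat between -0.004 and 0.004 m and angle between kiln_shelf's own z axis and vertical below 0.06 rad and angle between the x axis of kiln_shelf and the x axis of kiln, either way round below 0.15 rad and contact force between the fingers and kiln_shelf below 0.1 N and linear speed of kiln_shelf below 0.03 m/s), for 0.2 s.
2. the white dish stands on the middle of the kiln shelf, lengthwise, let go (all of step 1 and x of bisque_dish in the frame of kiln_shelf between -0.02 and 0.02 m and y of bisque_dish in the frame of kiln_shelf between -0.01 and 0.01 m and z of bisque_dish in the frame of kiln_shelf between 0.006 and 0.014 m and angle between bisque_dish's own z axis and vertical below 0.08 rad and angle between the x axis of bisque_dish and the x axis of kiln_shelf, either way round below 0.25 rad and contact force between the fingers and bisque_dish below 0.1 N and linear speed of bisque_dish below 0.03 m/s), for 0.2 s.
At the end, for the whole second after the job is handed in: shelf on the posts within 12 mm along, 10 mm across and 0.15 rad, let go; white dish upright on it within 20 mm along, 10 mm across and 0.25 rad of its middle, let go; lid still, pointer within 9 mm (4 degrees) of the clip, carried by the fingers at the handle; clip and blue tile in place (all of step 2 and distance between lid_pointer and vent_mark below 0.009 m and velocity of joint lid between -0.05 and 0.05 rad/s and contact force between the fingers and lid_handle above 1 N and distance of vent_mark from where it was at the start of the episode below 0.006 m and z of lower_tile in the frame of kiln below 0.045 m); the arm keeps its last pose, push and grip.
It fails at once if other ware, the blue tile, the mould, the jar or the cones are pushed out of place (more than 20 mm) (distance of any of celadon_dish, iron_dish, lower_tile, mould_half, glaze_jar, cone_pack from where it was at the start of the episode above 0.02 m).
It fails at once if the red clip is shifted (distance of vent_mark from where it was at the start of the episode above 0.006 m).
It fails at once if the lid is let drop or flung (faster than 2.5 rad/s) (velocity of joint lid below -2.5 rad/s or velocity of joint lid above 2.5 rad/s).
It fails at once if the lid shuts (value of joint lid below 0.1 rad).
It fails at once if the shelf or the white dish is dropped (falls free from more than about 10 mm) ((contact force between the fingers and kiln_shelf below 0.01 N and linear speed of kiln_shelf above 0.45 m/s) or (contact force between the fingers and bisque_dish below 0.01 N and linear speed of bisque_dish above 0.45 m/s)).
It also fails if it takes over 72 s, if anything falls off the work surface, if the arm or the gripper's body presses on something with over 40 N, if the wrist force passes 120 N, or if a joint passes its speed limit or range.

## Robot

A 7-joint arm with a two-finger parallel gripper is mounted at the origin on the work surface. World frame = base frame: x ahead of the robot, y to its left, z up, the work surface at z = 0. Lengths are in m, angles in degrees, forces in N, time in s.
With the tool pointing down it reaches from about 0.425 to 0.875 m from the base axis. Payload 4.7 kg.
Tool frame: the origin (TCP) lies midway between the tips of the shut fingers; the grasp point (between the pads) lies 19 mm behind it (env.grip_point_offset is the distance from the TCP to the grasp point, in m); z points along the fingers, y is the line along which they close (so a half turn about z gives the same grasp; the last joint's range is limited). The gripper opens to 87 mm and grips with 3 to 60 N. Pads are 19 mm wide; open, the fingers measure 117 mm over their backs; the gripper's body (75 mm by 190 mm) begins 51 mm behind the grasp point.
Start: joints at [64.922, 18.392, -4.016, 83.108, 1.295, 78.541, -3.26], TCP at [0.284, -0.585, 0.223] pointing down, gripper open.
Joint ranges: [-163.93, 163.93], [-17.29, 119.83], [-79.2, 71.16], [3.27, 140.29], [-89.18, 269.18], [5.43, 117.66], [-154.24, 154.24]. Speed limits (degrees/s): [147.25, 147.25, 180, 180, 180, 180, 180].

## Interface

Orientations are given as [roll, pitch, yaw] about the fixed x, y, z axes, in that order (R = Rz(yaw) Ry(pitch) Rx(roll)).
In Python, from cell import env gives the robot as it stands.
- The arm moves only by the shell command python3 -m jog 'ROWS' [FORCE]. ROWS is JSON, a list of rows, each a list of 7 numbers: the shift along the tool's x, y, z in m, then the turn, a rotation vector about the tool's x, y, z in rad, then the finger opening in m, from 0 to 0.087. A call has 1 to 12 rows; each row shifts and turns the commanded pose from where the row before left it, along the tool's axes as they then stand; what a row does not reach is not made up. A row lasts 1/12 s, in which the tool goes at most 41.7 mm and 7.16 degrees, less where a joint would pass 70% of its speed; a pose out of reach is approached as far as the arm can. A call is refused whole if a number of a shift passes 0.0417 or a number of a turn 0.125, either way. A call with a gripper value outside its range is refused whole. The fingers move at their own pace and stop on an object; FORCE is the grip in N (left out, the last holds). Time passes only in rows, so rows that do not move let the fingers close. It gives the time, the measured TCP pose, the force, the opening and the grip force at its end, in the units of the state.
- env.get_obs(): the state, without advancing time (a new reading comes with each control period).
- env.read_camera(name): name is "scene" or "top" or "wrist"; returns the picture (384x512x3 uint8, blue, green, red); there is no depth.
- env.get_calibration(name): a dict with "fov_y" (degrees; the focal length in pixels is half the picture's height over the tangent of half this angle, whatever the lens; pixels are square), "cx", "cy" (the principal point, pixels), "k1" (the pictures are not rectified: a ray, as slopes to the right and down, at radius r is drawn at 1 + k1 r^2 times it, then the intrinsics apply), "pose" (4x4, takes a point from camera to world coordinates). Camera axes: x right, y up, looking along -z (the intrinsics and any distortion apply to the point x, -y, -z); pixel columns grow to the right and rows downward; lengths in m; the calibration is good to about 2 mm. A picture is of the moment at which its call begins: read the wrist's pose just before it. get_calibration takes no time and is no camera call; for the wrist camera it gives the pose at the moment of the call.
- env.sign_off(): hands the job in; it is judged then, once.
The state is a dict: "time_s": time; "qpos": joint angles; "joint_velocities": joint speeds; "effort": joint torques, N m; "tool_pos": TCP position; "tool_rot": TCP orientation; "force": force on the tool from outside, world axes, zero at the start; "wrist_torque": the same for the moment, N m; "grip_width": finger opening in m; "grasp_force": force on a finger pad.
Only numpy, scipy, OpenCV 4.12 (cv2) and the standard library are available. Lean on these libraries where they do the work, as an engineer would, in place of code of your own. Each camera call takes 0.05 s, during which the arm holds its last target. There are 200 camera calls.

## Working session

There is one attempt and no reset: what is moved stays moved. The work goes in short steps, Python scripts to look and compute and a shell command to move; the robot and the scene stay as the last step left them, time stands still between calls to the robot, and variables do not carry over. Pictures are saved under pics/ and viewed, at most 10 in all, crops included, and the job is handed in when it is done.

```bash
ls; mkdir -p pics
python3 - <<'E'
from cell import env
import cv2,numpy as np
o=env.get_obs();print({k:np.round(v,3).tolist() for k,v in o.items()}, env.grip_point_offset)
for n in("scene","top"):
    im=env.read_camera(n);cv2.imwrite(f"pics/{n}0.png",im)
    c=env.get_calibration(n);print(n,c['fov_y'],c['cx'],c['cy'],c['k1'],np.round(c['pose'],3).tolist())
a=cv2.imread("pics/scene0.png");b=cv2.imread("pics/top0.png")
E
```

```text
pics
{'time_s': 0.0, 'qpos': [64.923, 18.439, -4.014, 83.174, 1.296, 78.541, -3.261], 'joint_velocities': [-0.037, 0.019, -0.04, 0.014, 0.07, -0.043, -0.046], 'effort': [-0.0, -49.129, -0.404, -31.253, -0.064, 0.044, 0.0], 'tool_pos': [0.283, -0.584, 0.221], 'tool_rot': [-179.891, 0.007, 25.886], 'force': [0.649, -0.555, -0.029], 'wrist_torque': [-0.021, -0.007, 0.013], 'grasp_force': 0.0, 'grip_width': 0.087} 0.0187
scene 46.656635218310186 258.85094979920865 193.88421882096503 -0.1531535653392291 [[0.432, -0.608, 0.666, 1.321], [0.902, 0.285, -0.325, -0.318], [0.008, 0.741, 0.672, 0.859], [0.0, 0.0, 0.0, 1.0]]
top 50.2383017702811 262.1055147886706 191.22478065935215 0.001823321871744168 [[-0.039, 0.975, -0.217, 0.359], [-0.999, -0.039, 0.005, 0.052], [-0.004, 0.217, 0.976, 1.115], [0.0, 0.0, 0.0, 1.0]]
```

View pics/top0.png

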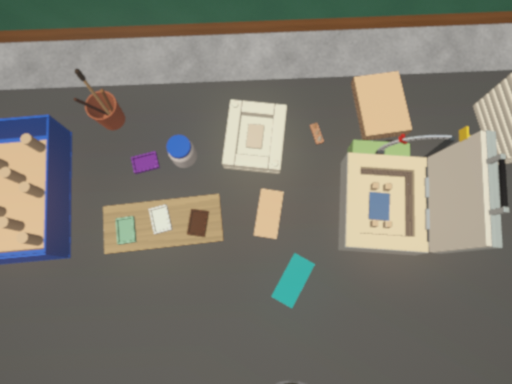

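View pics/scene0.png

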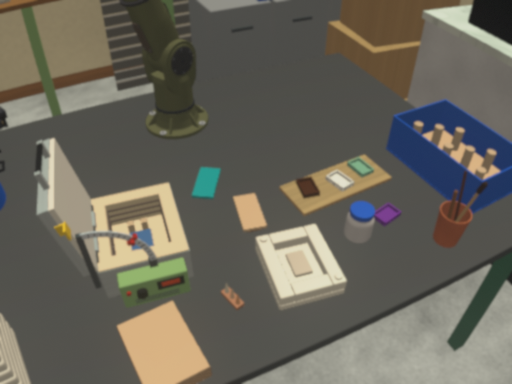

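Top view: kiln at about (385,203), with the lid to its right. Shelf candidates: tan slab (268,213), turquoise slab (293,280), and a larger tan block (382,105). The one between the kiln and the board, tan, is meant. Dishes: celadon (125,230), white (160,220), iron (198,223); the white one is meant. One enlarged crop will confirm this.

```bash
cat > h.py <<'E'
from cell import env
import cv2,numpy as np
def ray(n,uv,c=None):
    c=c or env.get_calibration(n); f=192/np.tan(np.radians(c['fov_y']/2))
    K=np.array([[f,0,c['cx']],[0,f,c['cy']],[0,0,1.]])
    p=cv2.undistortPoints(np.array(uv,float).reshape(-1,1,2),K,np.array([c['k1'],0,0,0.]))[:,0]
    P=np.array(c['pose']); d=np.c_[p[:,0],-p[:,1],-np.ones(len(p))]@P[:3,:3].T
    return P[:3,3],d
def onz(n,uv,z,c=None):
    o,d=ray(n,uv,c); return o+d*((z-o[2])/d[:,2])[:,None]
def tri(uv1,uv2):
    o1,d1=ray("scene",[uv1]);o2,d2=ray("top",[uv2]);A=np.c_[d1[0],-d2[0]]
    s=np.linalg.lstsq(A,o2-o1,rcond=None)[0];a=o1+s[0]*d1[0];b=o2+s[1]*d2[0];return (a+b)/2,np.linalg.norm(a-b)
def blobs(im,lo,hi,box,amin=8):
    h=cv2.cvtColor(im,cv2.COLOR_BGR2HSV);m=cv2.inRange(h,lo,hi);k=np.zeros_like(m);x0,y0,x1,y1=box;k[y0:y1,x0:x1]=255
    cs=cv2.findContours(m&k,cv2.RETR_EXTERNAL,cv2.CHAIN_APPROX_NONE)[0]
    return sorted([c for c in cs if cv2.contourArea(c)>=amin],key=cv2.contourArea,reverse=True)
def rect(P):
    (c,s,a)=cv2.minAreaRect((P[:,:2]*1000).astype(np.float32));
    if s[0]<s[1]: s=s[::-1];a+=90
    return np.round(c,1),np.round(s,1),round((a+90)%180-90,1)
E
python3 - <<'E'
from h import *
t=cv2.imread("pics/top0.png");s=cv2.imread("pics/scene0.png")
def show(nm,im,n,lo,hi,box,z,k=1):
    for c in blobs(im,lo,hi,box)[:k]:
        M=cv2.moments(c);print(nm,n,(round(M['m10']/M['m00'],1),round(M['m01']/M['m00'],1)),cv2.contourArea(c),*rect(onz(n,c[:,0],z)))
show("shelf",t,"top",(5,60,100),(25,255,255),(245,180,290,245),.025)
show("shelf",s,"scene",(5,60,100),(25,255,255),(225,185,275,235),.025)
show("white",t,"top",(0,0,150),(180,45,255),(143,200,177,240),.030)
show("tile",t,"top",(100,80,50),(125,255,255),(360,180,400,230),.045)
show("red",t,"top",(0,150,80),(8,255,255),(390,120,420,155),.15,2)
show("red2",t,"top",(172,150,80),(180,255,255),(390,120,420,155),.15,2)
show("red",s,"scene",(0,150,80),(8,255,255),(120,225,145,250),.15,2)
show("yel",t,"top",(20,150,120),(32,255,255),(450,120,480,145),.2,2)
show("yel",s,"scene",(20,150,120),(32,255,255),(45,215,80,245),.2,2)
show("box",t,"top",(30,80,80),(50,255,255),(345,130,415,165),.1)
a=cv2.resize(t[120:260,330:512],None,fx=4,fy=4,interpolation=cv2.INTER_CUBIC)[:,:728]
b=cv2.resize(t[190:260,95:290],None,fx=3,fy=3)
# mosaic
m=np.zeros((600,800,3),np.uint8);a=cv2.resize(t[120:260,330:512],None,fx=3.0,fy=3.0,interpolation=cv2.INTER_CUBIC)
m[:420,:546]=a;b=cv2.resize(t[180:255,95:290],None,fx=2.4,fy=2.4,interpolation=cv2.INTER_CUBIC);m[420:600,:468]=b
c=cv2.resize(s[215:265,40:150],None,fx=2.9,fy=2.9,interpolation=cv2.INTER_CUBIC);m[420:565,475:475+c.shape[1]]=c
cv2.imwrite("pics/m1.png",m)
E
```

```text
shelf top (268.2, 213.4) 1142.0 [541.   32.3] [134.9  66.4] -10.8
shelf scene (249.3, 211.8) 892.5 [544.  33.] [143.6  68.2] -11.2
white top (159.7, 218.8) 470.5 [536.3 323.2] [72.8 51.1] 12.8
tile top (378.5, 199.9) 172.5 [ 558.1 -263. ] [42.5 38.6] 84.4
red top (401.3, 137.1) 19.0 [ 694.9 -304.3] [21.3 13.9] 0.2
red scene (132.0, 239.8) 24.5 [ 632.8 -284.6] [24.1 11.7] -31.4
yel top (463.4, 133.3) 90.0 [ 683.  -432.5] [34.6 21.1] -8.5
yel scene (63.2, 229.7) 119.5 [ 601.1 -413.8] [52. 23.] 14.5
box top (363.7, 145.6) 250.0 [ 696.  -226.7] [90.6 30.3] 84.1
```

View pics/m1.png

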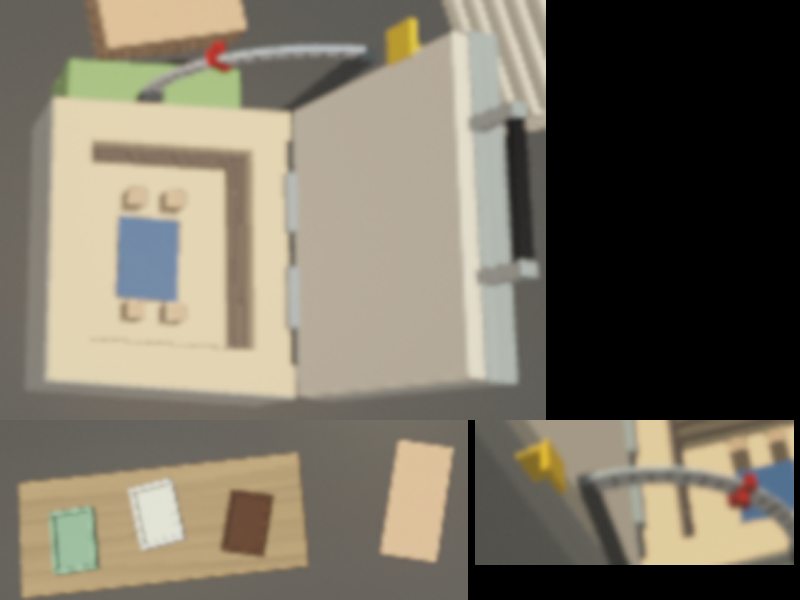

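The crop confirms it. The white dish is at (160,219) with celadon left and iron right of it, and the plain tan shelf is at (268,213). The post tops and rim corners in the kiln crop are clear enough to pick by hand. Next I compute the kiln frame.

```bash
cat >> h.py <<'E'
from scipy.spatial.transform import Rotation as R
def go(x,y,z,yaw=None):
    o=env.get_obs();r=o['tool_rot'];Rm=R.from_euler('xyz',r,degrees=True)
    if yaw is not None:
        T=R.from_euler('xyz',[180,0,yaw],degrees=True);print("turn",np.round((Rm.inv()*T).as_rotvec(),3));Rm=T
    print("shift(after turn)",np.round(Rm.inv().apply(np.array([x,y,z])-o['tool_pos']),4),"at",np.round(o['tool_pos'],4),np.round(r,1))
E
python3 - <<'E'
from h import *
f=lambda L:[((u+.5)/3-.5+330,(v+.5)/3-.5+120) for u,v in L]
p=onz("top",f([(136,196),(174,200),(134,309),(173,311)]),.066)
print("posts",np.round(p*1000,1).tolist(),np.round(p.mean(0)*1000,1), "sep", np.linalg.norm(p[0]-p[2]),np.linalg.norm(p[0]-p[1]))
d=(p[0]+p[1]-p[2]-p[3]);print("yaw",np.degrees(np.arctan2(d[1],d[0])))
r=onz("top",f([(52,97),(295,110),(298,398),(46,381)]),.110)
print("rim",np.round(r*1000,1).tolist(),np.round(r.mean(0)*1000,1))
for i,j in((0,1),(1,2),(2,3),(3,0)):
    e=r[j]-r[i];print(np.linalg.norm(e),np.degrees(np.arctan2(e[1],e[0])))
t=cv2.imread("pics/top0.png")
for c in blobs(t,(95,60,50),(125,255,255),(360,180,400,230))[:1]: print("tile",rect(onz("top",c[:,0],.045)))
print("clip",tri((132.0,239.8),(401.3,137.1)))
print("pointer",tri((63.2,229.7),(463.4,133.3)))
go(.541,.0325,.2,-10.8)
E
```

```text
posts [[597.3, -250.6, 66.0], [592.4, -283.5, 66.0], [497.9, -239.0, 66.0], [494.9, -272.2, 66.0]] [ 545.6 -261.3   66. ] sep 0.10005237615044002 0.03321819160222916
yaw -6.617203711587501
rim [[677.0, -174.9, 110.0], [657.0, -380.6, 110.0], [414.5, -352.1, 110.0], [436.2, -149.6, 110.0]] [ 546.2 -264.3  110. ]
0.2067636350316217 -95.54963764028332
0.244165031498474 173.2835896775676
0.2036604838752854 83.8777115824138
0.24208606088006898 -5.989506693194757
tile (array([ 545.6, -261.6]), array([67.4, 47.8]), -6.1)
clip (array([ 0.68089638, -0.28680646,  0.19693777]), np.float64(0.0009154178501110744))
pointer (array([ 0.66218203, -0.40355819,  0.25909575]), np.float64(0.004693957318905111))
turn [-0.002  0.001  0.64 ]
shift(after turn) [ 0.1373 -0.6542  0.0216] at [ 0.2835 -0.5844  0.2216] [-179.9    0.    25.9]
```

```bash
python3 -m jog '[[0,0,-0.038,0,0,0.1067,0.087],[0,0,-0.038,0,0,0.1067,0.087],[0,0,-0.038,0,0,0.1067,0.087],[0,0,-0.038,0,0,0.1067,0.087],[0,0,-0.038,0,0,0.1067,0.087],[0,0,-0.038,0,0,0.1067,0.087],[0,0,0,0,0,0,0.087]]' 30
python3 -m jog '[[0.008,-0.036,0,0,0,0,0.087],[0.008,-0.036,0,0,0,0,0.087],[0.008,-0.036,0,0,0,0,0.087],[0.008,-0.036,0,0,0,0,0.087],[0.008,-0.036,0,0,0,0,0.087],[0.008,-0.036,0,0,0,0,0.087],[0.008,-0.036,0,0,0,0,0.087],[0.008,-0.036,0,0,0,0,0.087],[0.008,-0.036,0,0,0,0,0.087],[0.008,-0.036,0,0,0,0,0.087],[0.008,-0.036,0,0,0,0,0.087],[0,0,0,0,0,0,0.087]]'
python3 -c "
from h import *
go(.541,.0325,.2,-10.8)"
```

```text
time_s: 0.68
tool_pos: [0.2844, -0.5859, 0.4592]
tool_rot: [179.4, -0.5, -11.0]
force: [0.9, 0.3, 1.8]
grip_width: 0.087
grasp_force: 0.0
time_s: 1.68
tool_pos: [0.4476, -0.2033, 0.4507]
tool_rot: [-179.8, -0.1, -10.0]
force: [0.1, 0.8, -0.3]
grip_width: 0.0867
grasp_force: 0.0
turn [-0.004 -0.001  0.014]
shift(after turn) [ 0.0476 -0.2491  0.2507] at [ 0.4476 -0.2033  0.4507] [-1.798e+02 -1.000e-01 -1.000e+01]
```

```bash
python3 -m jog '[[0.006,-0.031,0.02,0,0,0.002,0.087],[0.006,-0.031,0.02,0,0,0.002,0.087],[0.006,-0.031,0.032,0,0,0.002,0.087],[0.006,-0.031,0.032,0,0,0.002,0.087],[0.006,-0.031,0.032,0,0,0.002,0.087],[0.006,-0.031,0.032,0,0,0.002,0.087],[0.006,-0.031,0.032,0,0,0,0.087],[0.006,-0.031,0.03,0,0,0,0.087],[0,0,0.02,0,0,0,0.087],[0,0,0,0,0,0,0.087],[0,0,0,0,0,0,0.087]]'
python3 - <<'E'
from h import *
c=env.get_calibration("wrist");im=env.read_camera("wrist");cv2.imwrite("pics/w1.png",im)
print(c['fov_y'],c['k1'],np.round(c['pose'],3).tolist())
for b in blobs(im,(5,60,90),(25,255,255),(0,0,512,384),500)[:2]:
    print(cv2.boundingRect(b),rect(onz("wrist",b[:,0],.025,c)))
go(.541,.0325,.009,-10.8)
E
```

```text
time_s: 2.6
tool_pos: [0.5338, 0.009, 0.2126]
tool_rot: [179.9, 0.2, -11.5]
force: [-0.3, -0.1, 0.8]
grip_width: 0.0871
grasp_force: 0.0
63.85621356389203 -0.07585619114132926 [[-0.198, 0.942, 0.27, 0.607], [-0.98, -0.191, -0.054, -0.004], [0.001, -0.275, 0.961, 0.375], [0.0, 0.0, 0.0, 1.0]]
(434, 0, 78, 225) (array([ 534.3, -264.1]), array([265.1, 107.9]), -6.0)
(0, 133, 151, 110) (array([535.9, 238.8]), array([169.7, 127.4]), -86.1)
turn [ 0.001 -0.    -0.013]
shift(after turn) [ 0.0016 -0.0248  0.2051] at [0.5348 0.0084 0.2141] [180.   -0.  -11.6]
```

View pics/w1.png

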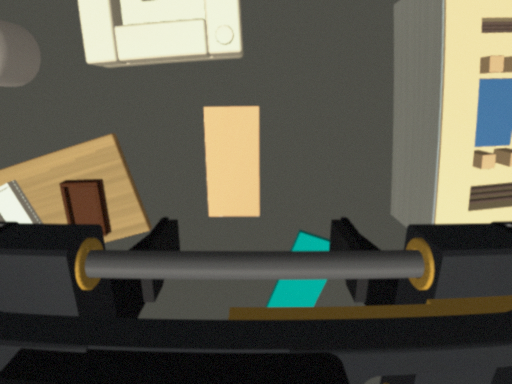

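The wrist view shows the shelf as the tan rectangle centred at (232,161), square to the tool, with clear space around it. The kiln is on the right.

Run:
```python
from h import *
c=env.get_calibration("wrist");im=cv2.imread("pics/w1.png")
for b in blobs(im,(5,60,90),(25,255,255),(190,90,280,230),500)[:2]:
    print(cv2.boundingRect(b),rect(onz("wrist",b[:,0],.025,c)))
```

```text
(203, 105, 58, 113) (array([542.5,  34. ]), array([133. ,  64.7]), -11.2)
```

```bash
python3 -m jog '[[0.0025,-0.025,0.02,0,0,-0.006,0.087],[0,0,0.035,0,0,0,0.087],[0,0,0.035,0,0,0,0.087],[0,0,0.035,0,0,0,0.087],[0,0,0.03,0,0,0,0.087],[0,0,0.02,0,0,0,0.087],[0,0,0.015,0,0,0,0.087],[0,0,0,0,0,0,0.087],[0,0,0,0,0,0,0.087]]'
python3 -c "
from h import *
go(.542,.0333,.009,-11.2)"
```

```text
time_s: 3.4
tool_pos: [0.5432, 0.0323, 0.0247]
tool_rot: [180.0, -0.1, -11.3]
force: [-0.0, 0.5, -0.2]
grip_width: 0.0871
grasp_force: 0.0
turn [ 0.    -0.001 -0.001]
shift(after turn) [-0.0014 -0.0008  0.0157] at [0.5432 0.0323 0.0247] [ 1.80e+02 -1.00e-01 -1.13e+01]
```

```bash
python3 -m jog '[[-0.001,-0.001,0.008,0,0,0,0.087],[0,0,0.007,0,0,0,0.087],[0,0,0,0,0,0,0.087],[0,0,0,0,0,0,0.055],[0,0,0,0,0,0,0.055],[0,0,0,0,0,0,0.055],[0,0,0,0,0,0,0.055],[0,0,0,0,0,0,0.055],[0,0,0,0,0,0,0.055],[0,0,0,0,0,0,0.055]]' 30
```

```text
time_s: 4.23
tool_pos: [0.5414, 0.0347, 0.0088]
tool_rot: [180.0, -0.0, -11.1]
force: [-0.8, -0.3, 1.8]
grip_width: 0.0615
grasp_force: 30.0
```

```bash
python3 -m jog '[[0,0,-0.01,0,0,0,0.055],[0,0,-0.02,0,0,0,0.055],[0,0,-0.03,0,0,0,0.055],[0,0,-0.03,0,0,-0.03,0.055],[0,0,-0.03,0,0,-0.03,0.055],[0,0,-0.03,0,0,-0.027,0.055],[0,0,-0.03,0,0,0,0.055],[0,0,0,0,0,0,0.055],[0,0,0,0,0,0,0.055]]'
python3 -c "
from h import *
go(.545,-.259,.19,-6.2)"
```

```text
time_s: 4.98
tool_pos: [0.5424, 0.0353, 0.1907]
tool_rot: [-180.0, -0.2, -6.1]
force: [0.3, 0.8, -2.6]
grip_width: 0.0616
grasp_force: 30.0
turn [-0.    -0.004  0.001]
shift(after turn) [0.0344 0.2923 0.0007] at [0.5424 0.0353 0.1907] [-180.    -0.2   -6.1]
```

```bash
python3 -m jog '[[0.002,0.02,0,0,0,0,0.055],[0.003,0.03,0,0,0,0,0.055],[0.004,0.032,0,0,0,0,0.055],[0.004,0.032,0,0,0,0,0.055],[0.004,0.032,0,0,0,0,0.055],[0.004,0.032,0,0,0,0,0.055],[0.004,0.032,0,0,0,0,0.055],[0.004,0.032,0,0,0,0,0.055],[0.003,0.03,0,0,0,0,0.055],[0.002,0.02,0,0,0,0,0.055],[0,0,0,0,0,0,0.055],[0,0,0,0,0,0,0.055]]'
python3 - <<'E'
from h import *
go(.545,-.259,.07,-6.2)
c=env.get_calibration("wrist");im=env.read_camera("wrist");cv2.imwrite("pics/w2.png",im)
c=env.get_calibration("top");t=env.read_camera("top");s=env.read_camera("scene")
m=np.zeros((600,800,3),np.uint8);m[:384,:512]=im
m[384:600,:400]=cv2.resize(t[140:248,330:512],None,fx=2,fy=2)[:, :400] if 0 else 0
m[:300,512:800]=cv2.resize(s[180:330,40:184],None,fx=2,fy=2);m[384:600,:364]=cv2.resize(t[140:248,330:512],None,fx=2,fy=2)
cv2.imwrite("pics/m2.png",m)
E
```

```text
time_s: 5.98
tool_pos: [0.5422, -0.26, 0.1862]
tool_rot: [-179.9, 0.2, -6.3]
force: [-0.1, 1.3, -1.1]
grip_width: 0.0615
grasp_force: 30.0
turn [-0.002  0.004 -0.002]
shift(after turn) [ 0.0027 -0.0013  0.1162] at [ 0.5422 -0.26    0.1862] [-179.9    0.2   -6.3]
```

View pics/m2.png

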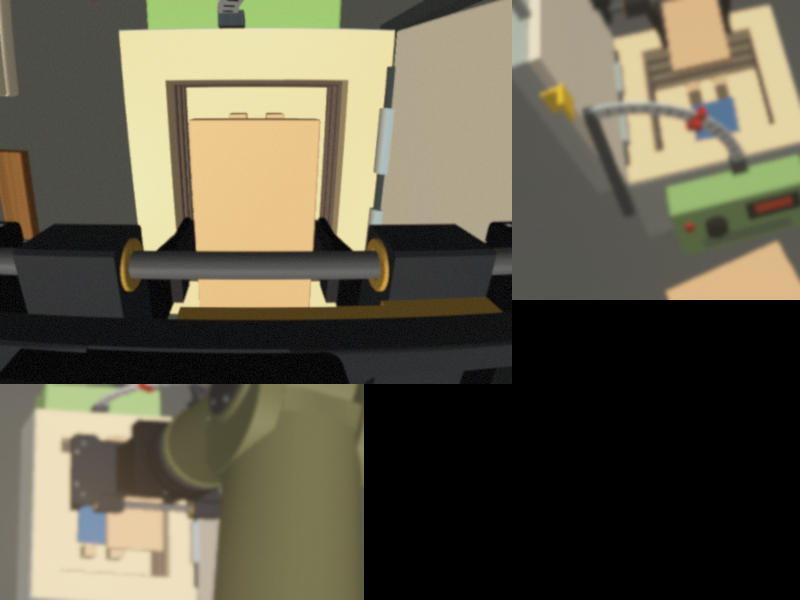

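The shelf hangs centred over the chamber: its mid column is 255 and the opening spans 167–347. I'll check the arm against the lid before lowering.

Run:
```python
from h import *
cv2.imwrite("pics/s2.png",env.read_camera("scene"));print(np.round(env.get_obs()['qpos'],1))
# kiln frame refined from wrist: rim corners (120,31),(396,31) z=.11 from w2
c=env.get_calibration("wrist");p=onz("wrist",[(121,31),(395,30)],.110,c);print(np.round(p*1000,1))
```

```text
[ 40.5  14.9 -21.   92.4   5.4  73.8 -77.4]
[[ 678.  -171.3  110. ]
 [ 658.1 -371.4  110. ]]
```

View pics/s2.png

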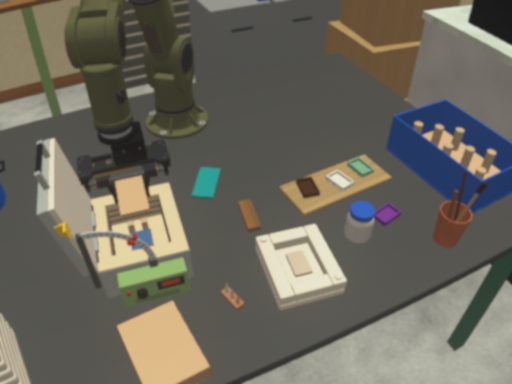

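The arm clears the lid on all sides. Lowering.

```bash
python3 -m jog '[[0.002,-0.0005,0.02,0,0,0,0.055],[0.002,0,0.025,0,0,0,0.055],[0,0,0.025,0,0,0,0.055],[0,0,0.02,0,0,0,0.055],[0,0,0.015,0,0,0,0.055],[0,0,0.008,0,0,0,0.055],[0,0,0,0,0,0,0.055],[0,0,0,0,0,0,0.055]]'
python3 -c "
from h import *
go(.546,-.2585,.0598,-6)"
```

```text
time_s: 6.85
tool_pos: [0.5482, -0.2583, 0.0759]
tool_rot: [-180.0, -0.0, -6.1]
force: [0.1, -0.6, -1.8]
grip_width: 0.0618
grasp_force: 30.0
turn [-0.    -0.    -0.001]
shift(after turn) [-0.0022  0.0005  0.0161] at [ 0.5482 -0.2583  0.0759] [-180.    -0.    -6.1]
```

```bash
python3 -m jog '[[-0.001,0,0.005,0,0,0,0.055],[-0.001,0,0.005,0,0,0,0.055],[0,0,0.003,0,0,0,0.055],[0,0,0,0,0,0,0.055],[0,0,0,0,0,0,0.055]]'
python3 -m jog '[[0,0,0.002,0,0,0,0.055],[0,0,0,0,0,0,0.055],[0,0,0,0,0,0,0.055]]'
```

```text
time_s: 7.27
tool_pos: [0.5457, -0.2588, 0.0626]
tool_rot: [180.0, 0.0, -6.2]
force: [-0.1, -0.0, -1.9]
grip_width: 0.0615
grasp_force: 30.0
time_s: 7.52
tool_pos: [0.5458, -0.2588, 0.0606]
tool_rot: [180.0, 0.0, -6.2]
force: [-0.1, 0.2, -1.1]
grip_width: 0.0616
grasp_force: 30.0
```

```bash
python3 -m jog '[[0,0,0.001,0,0,0,0.055],[0,0,0,0,0,0,0.055],[0,0,0,0,0,0,0.055]]'
python3 -m jog '[[0,0,0,0,0,0,0.064],[0,0,0,0,0,0,0.068],[0,0,0,0,0,0,0.074],[0,0,0,0,0,0,0.076],[0,0,0,0,0,0,0.076]]'
```

```text
time_s: 7.77
tool_pos: [0.5461, -0.2589, 0.0598]
tool_rot: [180.0, -0.0, -6.2]
force: [-1.1, 0.1, 0.2]
grip_width: 0.0615
grasp_force: 30.0
time_s: 8.18
tool_pos: [0.5459, -0.2588, 0.0596]
tool_rot: [180.0, -0.0, -6.2]
force: [0.6, -0.7, 0.4]
grip_width: 0.0745
grasp_force: 0.0
```

```bash
python3 -m jog '[[0,0,-0.015,0,0,0,0.076],[0,0,-0.03,0,0,0,0.076],[0,0,-0.035,0,0,0,0.076],[0,0,-0.035,0,0,0,0.076],[0,0,-0.03,0,0,0,0.08],[0,0,0,0,0,0,0.08],[0,0,0,0,0,0,0.08]]'
python3 - <<'E'
from h import *
go(.536,.323,.25,12.8)
c=env.get_calibration("wrist");im=env.read_camera("wrist");cv2.imwrite("pics/w3.png",im)
s=env.read_camera("scene")
m=np.zeros((384,800,3),np.uint8);m[:384,:512]=im
m[:300,512:800]=cv2.resize(s[180:330,40:184],None,fx=2,fy=2);cv2.imwrite("pics/m3.png",m)
E
```

```text
time_s: 8.77
tool_pos: [0.5472, -0.2593, 0.2071]
tool_rot: [179.9, -0.3, -6.2]
force: [-0.3, 0.6, -0.2]
grip_width: 0.0794
grasp_force: 0.0
turn [ 0.003 -0.004 -0.331]
shift(after turn) [ 0.1181 -0.5703 -0.0429] at [ 0.5472 -0.2593  0.2071] [179.9  -0.3  -6.2]
```

View pics/m3.png

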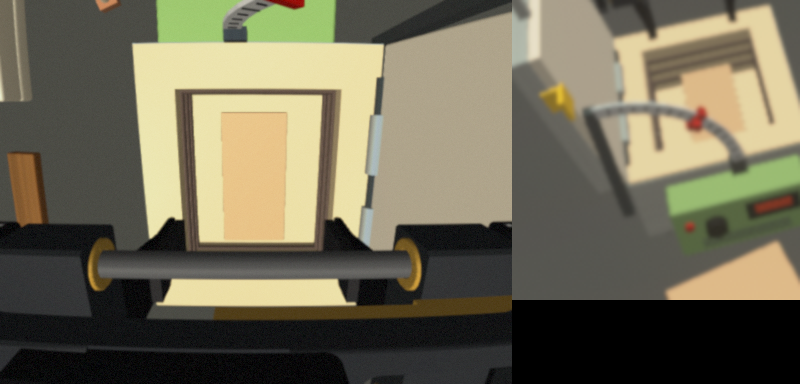

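The shelf lies flat in the chamber, spanning (221–287, 112–241) and square with the walls. Next I put numbers on that.

Run:
```python
from h import *
c=env.get_calibration("wrist")
p=onz("wrist",[(177,90),(340,90),(184,249),(331,249)],.110,c);print(np.round(p[:,:2]*1000,1).tolist(),p.mean(0))
print(np.linalg.norm(p[0]-p[1]),np.linalg.norm(p[0]-p[2]))
q=onz("wrist",[(221.5,112),(287,112),(223,240.5),(285.5,240.5)],.076,c);print(np.round(q[:,:2]*1000,1).tolist(),q.mean(0))
d=q[0]+q[1]-q[2]-q[3];print(np.degrees(np.arctan2(d[1],d[0])))
d=p[0]+p[1]-p[2]-p[3];print(np.degrees(np.arctan2(d[1],d[0])))
r=onz("wrist",[(193,95),(324,95)],.038,c);print(np.round(r*1000,1))
```

```text
[[633.6, -204.4], [619.8, -334.8], [494.0, -186.6], [479.6, -321.9]] [ 0.55674459 -0.26194755  0.11      ]
0.13107066232681117 0.14069906600693194
[[611.5, -234.2], [605.1, -294.2], [483.0, -218.3], [476.2, -282.6]] [ 0.54393816 -0.25731771  0.076     ]
-6.086909196532101
-6.25685192329165
[[ 630.9 -203.1   38. ]
 [ 616.6 -337.4   38. ]]
```

```bash
python3 -m jog '[[0,0,-0.01,0,0,-0.11,0.087],[0,0,-0.01,0,0,-0.11,0.087],[0,0,0,0,0,-0.111,0.087],[0.007,-0.034,0,0,0,0,0.087],[0.007,-0.034,0,0,0,0,0.087],[0.007,-0.034,0,0,0,0,0.087],[0.007,-0.034,0,0,0,0,0.087],[0.007,-0.034,0,0,0,0,0.087],[0.007,-0.034,0,0,0,0,0.087],[0.007,-0.034,0,0,0,0,0.087],[0.007,-0.034,0,0,0,0,0.087],[0.007,-0.034,0,0,0,0,0.087]]'
python3 -m jog '[[0.007,-0.034,0,0,0,0,0.087],[0.007,-0.034,0,0,0,0,0.087],[0.007,-0.034,0,0,0,0,0.087],[0.007,-0.034,0,0,0,0,0.087],[0.007,-0.034,0,0,0,0,0.087],[0.007,-0.034,0,0,0,0,0.087],[0.007,-0.034,0,0,0,0,0.087],[0,0,0,0,0,0,0.087],[0,0,0,0,0,0,0.087],[0,0,0,0,0,0,0.087]]'
python3 - <<'E'
from h import *
go(.536,.323,.02,12.8)
c=env.get_calibration("wrist");im=env.read_camera("wrist");cv2.imwrite("pics/w4.png",im)
for b in blobs(im,(0,0,140),(180,50,255),(120,60,400,240),300)[:3]: print(cv2.boundingRect(b),rect(onz("wrist",b[:,0],.030,c)))
E
```

```text
time_s: 9.87
tool_pos: [0.5381, 0.055, 0.2227]
tool_rot: [-180.0, 0.2, 12.8]
force: [-0.5, 0.8, -0.1]
grip_width: 0.0868
grasp_force: 0.0
time_s: 10.7
tool_pos: [0.534, 0.2955, 0.2228]
tool_rot: [179.9, 0.2, 12.8]
force: [1.6, -1.3, 0.4]
grip_width: 0.087
grasp_force: 0.0
turn [0.001 0.003 0.   ]
shift(after turn) [ 0.0081 -0.0263  0.2028] at [0.534  0.2955 0.2228] [179.9   0.2  12.8]
(209, 126, 42, 60) (array([537.5, 326.9]), array([69.9, 47.5]), 12.7)
```

View pics/w4.png

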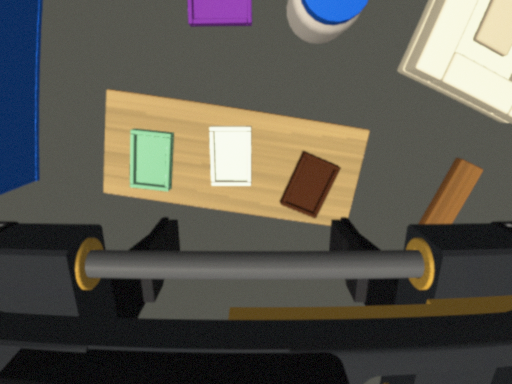

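The white dish is at (230,156), with celadon at (151,160) and iron at (310,184). I'll narrow the opening to 68 mm so the fingers clear both neighbours.

```bash
python3 -m jog '[[0.005,-0.015,0.02,0,0,0,0.068],[0.0045,-0.014,0.03,0,0,0,0.068],[0,0,0.03,0,0,0,0.068],[0,0,0.03,0,0,0,0.068],[0,0,0.03,0,0,0,0.068],[0,0,0.02,0,0,0,0.068],[0,0,0.01,0,0,0,0.068],[0,0,0,0,0,0,0.068],[0,0,0,0,0,0,0.068]]' 15
python3 -c "
from h import *
go(.537,.326,.0175,12.7)"
```

```text
time_s: 11.5
tool_pos: [0.538, 0.3258, 0.0549]
tool_rot: [180.0, -0.0, 12.7]
force: [1.0, 0.1, 0.7]
grip_width: 0.068
grasp_force: 0.0
turn [ 0. -0.  0.]
shift(after turn) [-0.0009 -0.0004  0.0374] at [0.538  0.3258 0.0549] [180.   -0.   12.7]
```

```bash
python3 -m jog '[[-0.001,0,0.015,0,0,0,0.068],[0,0,0.015,0,0,0,0.068],[0,0,0.0075,0,0,0,0.068],[0,0,0,0,0,0,0.068],[0,0,0,0,0,0,0.04],[0,0,0,0,0,0,0.04],[0,0,0,0,0,0,0.04],[0,0,0,0,0,0,0.04],[0,0,0,0,0,0,0.04],[0,0,0,0,0,0,0.04],[0,0,0,0,0,0,0.04]]' 15
python3 -m jog '[[0,0,-0.01,0,0,0,0.04],[0,0,-0.02,0,0,0,0.04],[0,0,-0.03,0,0,0,0.04],[0,0,-0.03,0,0,0,0.04],[0,0,-0.03,0,0,0.05,0.04],[0,0,-0.03,0,0,0.07,0.04],[0,0,-0.03,0,0,0.07,0.04],[0,0,-0.01,0,0,0.07,0.04],[0,0,0,0,0,0.068,0.04],[0,0,0,0,0,0,0.04],[0,0,0,0,0,0,0.04]]'
python3 -c "
from h import *
go(.5445,-.258,.2,-6.1)"
```

```text
time_s: 12.42
tool_pos: [0.5368, 0.3268, 0.0177]
tool_rot: [180.0, -0.1, 12.8]
force: [0.2, -1.0, 4.9]
grip_width: 0.0479
grasp_force: 15.0
time_s: 13.33
tool_pos: [0.5359, 0.3266, 0.207]
tool_rot: [180.0, 0.0, -5.9]
force: [-0.0, -0.2, -0.7]
grip_width: 0.0478
grasp_force: 15.0
turn [0.001 0.    0.004]
shift(after turn) [0.0707 0.5804 0.007 ] at [0.5359 0.3266 0.207 ] [180.    0.   -5.9]
```

```bash
python3 -m jog '[[0.002,0.02,0,0,0,0.004,0.04],[0.004,0.033,0,0,0,0,0.04],[0.004,0.033,0,0,0,0,0.04],[0.004,0.033,0,0,0,0,0.04],[0.004,0.033,0,0,0,0,0.04],[0.004,0.033,0,0,0,0,0.04],[0.004,0.033,0,0,0,0,0.04],[0.004,0.033,0,0,0,0,0.04],[0.004,0.033,0,0,0,0,0.04],[0.004,0.033,0,0,0,0,0.04]]'
python3 -m jog '[[0.004,0.033,0,0,0,0,0.04],[0.004,0.033,0,0,0,0,0.04],[0.004,0.033,0,0,0,0,0.04],[0.004,0.033,0,0,0,0,0.04],[0.004,0.033,0,0,0,0,0.04],[0.004,0.033,0,0,0,0,0.04],[0.004,0.033,0,0,0,0,0.04],[0.003,0.02,0,0,0,0,0.04],[0.001,0.01,0,0,0,0,0.04],[0,0,0,0,0,0,0.04],[0,0,0,0,0,0,0.04]]'
python3 - <<'E'
from h import *
go(.5445,-.258,.0817,-6.1)
c=env.get_calibration("wrist");im=env.read_camera("wrist");cv2.imwrite("pics/w5.png",im)
E
```

```text
time_s: 14.17
tool_pos: [0.5389, 0.0058, 0.2062]
tool_rot: [180.0, 0.1, -6.1]
force: [0.5, -0.1, -0.7]
grip_width: 0.0477
grasp_force: 15.0
time_s: 15.08
tool_pos: [0.5433, -0.254, 0.2063]
tool_rot: [-179.9, 0.1, -6.1]
force: [1.0, 0.6, 0.1]
grip_width: 0.048
grasp_force: 15.0
turn [-0.002  0.001 -0.001]
shift(after turn) [0.0016 0.0038 0.1246] at [ 0.5433 -0.254   0.2063] [-1.799e+02  1.000e-01 -6.100e+00]
```

```bash
python3 -m jog '[[0.0015,0.004,0.02,0,0,0,0.04],[0,0,0.025,0,0,0,0.04],[0,0,0.025,0,0,0,0.04],[0,0,0.02,0,0,0,0.04],[0,0,0.015,0,0,0,0.04],[0,0,0.008,0,0,0,0.04],[0,0,0,0,0,0,0.04],[0,0,0,0,0,0,0.04]]'
python3 -m jog '[[0,0,0.005,0,0,0,0.04],[0,0,0.002,0,0,0,0.04],[0,0,0,0,0,0,0.04],[0,0,0,0,0,0,0.04]]'
```

```text
time_s: 15.8
tool_pos: [0.5451, -0.2582, 0.0945]
tool_rot: [-180.0, -0.0, -6.1]
force: [0.6, -0.3, 0.5]
grip_width: 0.048
grasp_force: 15.0
time_s: 16.13
tool_pos: [0.5447, -0.2597, 0.0875]
tool_rot: [180.0, -0.0, -6.2]
force: [0.0, -0.2, -1.0]
grip_width: 0.0479
grasp_force: 15.0
```

```bash
python3 -m jog '[[0,-0.001,0.003,0,0,0,0.04],[0,0,0.001,0,0,0,0.04],[0,0,0,0,0,0,0.04],[0,0,0,0,0,0,0.04]]'
python3 -m jog '[[0,0,0.001,0,0,0,0.04],[0,0,0,0,0,0,0.04],[0,0,0,0,0,0,0.04]]'
python3 -m jog '[[0,0,0.0007,0,0,0,0.04],[0,0,0,0,0,0,0.04],[0,0,0,0,0,0,0.04]]'
```

```text
time_s: 16.47
tool_pos: [0.5445, -0.2587, 0.0829]
tool_rot: [-180.0, 0.0, -6.2]
force: [-0.2, 0.5, -1.2]
grip_width: 0.0475
grasp_force: 15.0
time_s: 16.72
tool_pos: [0.5445, -0.2587, 0.082]
tool_rot: [180.0, 0.0, -6.2]
force: [-0.0, -1.5, -1.0]
grip_width: 0.0476
grasp_force: 15.0
time_s: 16.97
tool_pos: [0.5447, -0.2587, 0.0817]
tool_rot: [180.0, -0.0, -6.2]
force: [-1.3, 0.6, 1.5]
grip_width: 0.0478
grasp_force: 15.0
```

Contact. Release, lift, look.

```bash
python3 -m jog '[[0,0,0,0,0,0,0.05],[0,0,0,0,0,0,0.053],[0,0,0,0,0,0,0.058],[0,0,0,0,0,0,0.06],[0,0,0,0,0,0,0.06],[0,0,-0.015,0,0,0,0.06],[0,0,-0.03,0,0,0,0.06],[0,0,-0.035,0,0,0,0.06],[0,0,-0.035,0,0,0,0.06],[0,0,-0.03,0,0,0,0.06],[0,0,0,0,0,0,0.06],[0,0,0,0,0,0,0.06]]'
python3 - <<'E'
from h import *
c=env.get_calibration("wrist");im=env.read_camera("wrist");cv2.imwrite("pics/w6.png",im)
for b in blobs(im,(0,0,150),(180,45,255),(215,100,295,245),300)[:2]: print("dish",cv2.boundingRect(b),rect(onz("wrist",b[:,0],.094,c)))
for b in blobs(im,(5,70,100),(16,255,255),(205,100,300,245),300)[:2]: print("shelf",cv2.boundingRect(b),rect(onz("wrist",b[:,0],.076,c)))
for b in blobs(im,(0,180,90),(8,255,255),(0,0,512,100),20)[:2]: print("red",cv2.boundingRect(b),b[:,0].mean(0))
E
```

```text
time_s: 17.97
tool_pos: [0.5459, -0.2591, 0.2288]
tool_rot: [179.9, -0.3, -6.2]
force: [0.3, 0.3, -0.0]
grip_width: 0.0598
grasp_force: 0.0
dish (230, 144, 49, 68) (array([ 545. , -257.5]), array([68.8, 47.6]), -6.2)
red (261, 0, 37, 16) [278.80232558   7.19767442]
```

View pics/w6.png

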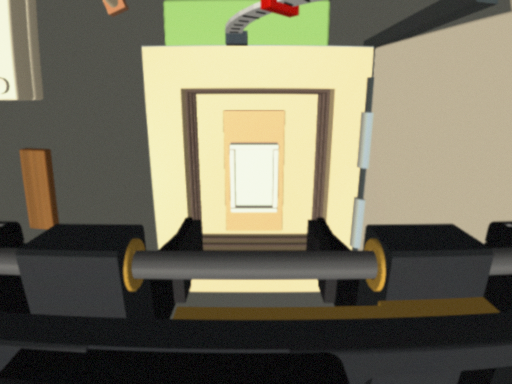

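The dish stands upright, lengthwise, at (545,-257) mm on the shelf centre at (544,-257). Now I locate the handle from the first pictures and check that against the formula.

Run:
```python
from h import *
t=cv2.imread("pics/top0.png");s=cv2.imread("pics/scene0.png")
ce={}
for n,im,box in(("top",t,(490,150,512,215)),("scene",s,(30,138,52,178))):
    for b in blobs(im,(0,0,0),(180,255,40),box,10)[:2]: 
        M=cv2.moments(b);ce[n]=ce.get(n,(M['m10']/M['m00'],M['m01']/M['m00']));print(n,cv2.boundingRect(b),ce[n],rect(onz(n,b[:,0],.342)))
print(tri(ce['scene'],ce['top']))
go(.529,-.4155,.43,-6.1)
```

```text
top (500, 161, 4, 27) (501.25877192982455, 169.9298245614035) (array([ 546.8, -418.8]), array([53. ,  5.8]), -9.4)Traceback (most recent call last):
  File "<stdin>", line 7, in <module>
KeyError: 'scene'
```

```bash
python3 -m jog '[[0,0,-0.03,0,0,0,0.06],[0,0,-0.035,0,0,0,0.06],[0,0,-0.035,0,0,0,0.06],[0,0,-0.035,0,0,0,0.06],[0,0,-0.035,0,0,0,0.06],[0,0,-0.035,0,0,0,0.06],[0,0,0,0,0,0,0.06],[0,0,0,0,0,0,0.06]]' 30
python3 -c "
from h import *
go(.529,-.4155,.43,-6.1)"
```

```text
time_s: 18.68
tool_pos: [0.5452, -0.2587, 0.4319]
tool_rot: [180.0, -0.1, -6.2]
force: [0.2, 0.1, -0.5]
grip_width: 0.0598
grasp_force: 0.0
turn [ 0.    -0.001 -0.002]
shift(after turn) [0.0006 0.1576 0.0019] at [ 0.5452 -0.2587  0.4319] [ 1.8e+02 -1.0e-01 -6.2e+00]
```

```bash
python3 -m jog '[[0,0.02,0,0,0,0,0.06],[0,0.03,0,0,0,0,0.06],[0,0.03,0,0,0,0,0.06],[0,0.03,0,0,0,0,0.06],[0,0.025,0,0,0,0,0.06],[0,0.02,0,0,0,0,0.06],[0,0.0025,0,0,0,0,0.06],[0,0,0,0,0,0,0.06],[0,0,0,0,0,0,0.06]]'
python3 - <<'E'
from h import *
print(onz("top",[(502,183.2)],.342))
go(.529,-.4175,.323,-6.1)
c=env.get_calibration("wrist");im=env.read_camera("wrist");cv2.imwrite("pics/w7.png",im)
for b in blobs(im,(0,0,0),(180,255,45),(150,20,370,225),200)[:4]:
    print(cv2.boundingRect(b),cv2.contourArea(b),rect(onz("wrist",b[:,0],.342,c)))
E
```

```text
time_s: 19.43
tool_pos: [0.5277, -0.4141, 0.4292]
tool_rot: [-179.8, 0.2, -6.2]
force: [0.4, 0.7, 0.5]
grip_width: 0.0597
grasp_force: 0.0
[[ 0.5282975  -0.41665293  0.342     ]]
turn [-0.003  0.003 -0.001]
shift(after turn) [0.0016 0.0032 0.1062] at [ 0.5277 -0.4141  0.4292] [-179.8    0.2   -6.2]
(252, 134, 12, 91) 914.5 (array([ 535.7, -416.4]), array([78.1,  9.3]), -5.7)
```

The handle measures y=-416 mm, yaw -5.7°, 9–12 thick, which agrees with the formula. Descending on it and gripping.

```bash
python3 -m jog '[[0.001,0.002,0.025,0,0,0,0.06],[0,0,0.03,0,0,0,0.06],[0,0,0.025,0,0,0,0.06],[0,0,0.015,0,0,0,0.06],[0,0,0.01,0,0,0,0.06],[0,0,0,0,0,0,0.06],[0,0,0,0,0,0,0.06]]'
python3 -m jog '[[0,0,0,0,0,0,0.04],[0,0,0,0,0,0,0.025],[0,0,0,0,0,0,0.01],[0,0,0,0,0,0,0.005],[0,0,0,0,0,0,0.005],[0,0,0,0,0,0,0.005],[0,0,0,0,0,0,0.005]]' 30
python3 -c "
from h import *
go(.529,-.4175,.323,-6.1)"
```

```text
time_s: 20.07
tool_pos: [0.5287, -0.4164, 0.3269]
tool_rot: [180.0, -0.0, -6.1]
force: [-0.0, 0.3, 0.1]
grip_width: 0.0604
grasp_force: 0.0
time_s: 20.65
tool_pos: [0.5283, -0.4174, 0.3264]
tool_rot: [180.0, -0.0, -6.2]
force: [0.4, 0.7, 0.6]
grip_width: 0.0213
grasp_force: 0.0
turn [ 0.    -0.    -0.002]
shift(after turn) [0.0007 0.0001 0.0034] at [ 0.5283 -0.4174  0.3264] [180.   -0.   -6.2]
```

```bash
python3 -m jog '[[0,0,0.003,0,0,0,0.008],[0,0,0,0,0,0,0.005],[0,0,0,0,0,0,0.005],[0,0,0,0,0,0,0.005],[0,0,0,0,0,0,0.005]]' 30
cat >> h.py <<'E'
def ang(n,uv,xp,O=(.5455,-.2605),yaw=-6.1):
    a=np.radians(yaw);ex=np.array([np.cos(a),np.sin(a),0]);ey=np.array([-np.sin(a),np.cos(a),0]);o,d=ray(n,uv)
    Ow=np.array([*O,0]);P=o+d*((xp-(o-Ow)@ex)/(d@ex))[:,None]-Ow
    y=P@ey+.1;z=P[:,2]-.112;return np.round(np.c_[np.arctan2(z,y),np.hypot(y,z)],4)
E
python3 - <<'E'
from h import *
for n,r,y in(("scene",(132.0,239.8),(63.2,229.7)),("top",(401.3,137.1),(463.4,133.3))):
    print(n,"clip",ang(n,[r],.130),"ptr",ang(n,[y],.130))
# per-pixel: clip outer end / pointer inner tip
for n,f in(("scene","pics/scene0.png"),("top","pics/top0.png")):
    im=cv2.imread(f)
    bx=(115,222,150,258) if n=="scene" else (390,120,420,155)
    h=cv2.cvtColor(im,cv2.COLOR_BGR2HSV);m=cv2.inRange(h,(0,110,70),(10,255,255))|cv2.inRange(h,(170,110,70),(180,255,255))
    v,u=np.nonzero(m[bx[1]:bx[3],bx[0]:bx[2]]);uv=np.c_[u+bx[0],v+bx[1]]
    A=ang(n,uv,.130);print(n,len(uv),uv.mean(0),A.mean(0),A[A[:,1]>.124].mean(0),A.min(0),A.max(0))
E
```

```text
time_s: 21.07
tool_pos: [0.5284, -0.4169, 0.3229]
tool_rot: [-180.0, 0.0, -6.2]
force: [0.4, 0.9, -1.5]
grip_width: 0.011
grasp_force: 30.0
scene clip [[0.7254 0.1168]] ptr [[1.7862 0.1507]]
top clip [[0.8313 0.141 ]] ptr [[1.7416 0.1522]]
scene 62 [132.14516129 239.64516129] [0.7243371  0.11729516] [0.74595625 0.12849375] [0.6396 0.1041] [0.7893 0.1329]
top 51 [401.62745098 137.2745098 ] [0.82457451 0.13953922] [0.84639744 0.14744872] [0.7182 0.1049] [0.9284 0.1659]
```

Gripped at 30 N (11 mm). Next I compute the arc rows in tool axes (tool y = −kiln y, tool z = −z).

Run:
```python
import numpy as np
H=lambda a:np.array([236*np.cos(a)-14*np.sin(a),236*np.sin(a)+14*np.cos(a)])/1000
for a in (1.75,1.73,1.69,1.64,1.59,1.54,1.49,1.44,1.39,1.34,1.29,1.24,1.19,1.14,1.09,1.04,.99,.94,.90,.87,.85,.82,.80):
    if a<1.75: d=-(H(a)-p);print(a,np.round(d,4))
    p=H(a)
```

```text
1.73 [-0.0046 -0.0011]
1.69 [-0.0093 -0.0019]
1.64 [-0.0117 -0.0018]
1.59 [-0.0118 -0.0012]
1.54 [-0.0118 -0.0006]
1.49 [-0.0118 -0.    ]
1.44 [-0.0118  0.0005]
1.39 [-0.0118  0.0011]
1.34 [-0.0117  0.0017]
1.29 [-0.0116  0.0023]
1.24 [-0.0115  0.0029]
1.19 [-0.0113  0.0035]
1.14 [-0.0111  0.004 ]
1.09 [-0.0109  0.0046]
1.04 [-0.0107  0.0051]
0.99 [-0.0104  0.0056]
0.94 [-0.0101  0.0061]
0.9 [-0.0078  0.0053]
0.87 [-0.0057  0.0042]
0.85 [-0.0038  0.0029]
0.82 [-0.0055  0.0044]
0.8 [-0.0036  0.0031]
```

```bash
python3 -m jog '[[0,-0.0046,-0.0011,0,0,0,0.005],[0,-0.0093,-0.0019,0,0,0,0.005],[0,-0.0117,-0.0018,0,0,0,0.005],[0,-0.0118,-0.0012,0,0,0,0.005],[0,-0.0118,-0.0006,0,0,0,0.005],[0,0,0,0,0,0,0.005],[0,0,0,0,0,0,0.005]]' 40
python3 - <<'E'
from h import *
H=lambda a:np.array([236*np.cos(a)-14*np.sin(a),236*np.sin(a)+14*np.cos(a)])/1000
o=env.get_obs();a=np.radians(-6.1);p=o['tool_pos'];y=(p[0]-.5455)*-np.sin(a)+(p[1]+.2605)*np.cos(a)+.1;z=p[2]+.0187-.112
print("handle",y,z,"exp",H(1.54),"r",np.hypot(y,z),"a",np.arctan2(z,y)-np.arctan2(14,236), o['grip_width'],o['grasp_force'])
go(0.529,-.3,.3,-6.1)
E
```

```text
time_s: 21.65
tool_pos: [0.5339, -0.3668, 0.3296]
tool_rot: [-180.0, 0.0, -6.1]
force: [2.5, -0.6, -5.4]
grip_width: 0.0106
grasp_force: 40.1
handle -0.0069227915561409364 0.23630201341092932 exp [-0.00672658  0.23631918] r 0.23640339799797463 a 1.5408317274107894 0.010579878501829494 40.050351549871266
turn [-0.     0.001  0.   ]
shift(after turn) [-0.012  -0.0659  0.0296] at [ 0.5339 -0.3668  0.3296] [-180.     0.    -6.1]
```

Excellent: it is tracking at a=1.54. Continue down the arc.

```bash
cat >> h.py <<'E'
def lid():
    o=env.get_obs();a=np.radians(-6.1);p=o['tool_pos'];y=(p[0]-.5455)*-np.sin(a)+(p[1]+.2605)*np.cos(a)+.1;z=p[2]+.0187-.112
    print("r",round(np.hypot(y,z),4),"a",round(np.arctan2(z,y)-np.arctan2(14,236),4),"F",np.round(o['force'],1),o['grasp_force'])
E
python3 -m jog '[[0,-0.0118,0,0,0,0,0.005],[0,-0.0118,0.0005,0,0,0,0.005],[0,-0.0118,0.0011,0,0,0,0.005],[0,-0.0117,0.0017,0,0,0,0.005],[0,-0.0116,0.0023,0,0,0,0.005],[0,-0.0115,0.0029,0,0,0,0.005],[0,-0.0113,0.0035,0,0,0,0.005],[0,0,0,0,0,0,0.005]]'
python3 -c "
from h import *
lid()"
python3 -m jog '[[0,-0.0111,0.0040,0,0,0,0.005],[0,-0.0109,0.0046,0,0,0,0.005],[0,-0.0107,0.0051,0,0,0,0.005],[0,-0.0104,0.0056,0,0,0,0.005],[0,-0.0101,0.0061,0,0,0,0.005],[0,-0.0078,0.0053,0,0,0,0.005],[0,-0.0057,0.0042,0,0,0,0.005],[0,-0.0038,0.0029,0,0,0,0.005],[0,0,0,0,0,0,0.005],[0,0,0,0,0,0,0.005]]'
python3 - <<'E'
from h import *
lid()
for n,by,br in(("scene",(30,180,180,270),(110,215,160,265)),("top",(370,100,480,150),(385,115,425,160))):
    im=env.read_camera(n);cv2.imwrite(f"pics/{n}_l1.png",im)
    for nm,lo,hi,bx in(("yel",(20,120,100),(32,255,255),by),("red",(0,150,80),(8,255,255),br)):
        for b in blobs(im,lo,hi,bx,4)[:1]:
            M=cv2.moments(b);uv=(M['m10']/M['m00'],M['m01']/M['m00']);print(n,nm,np.round(uv,1),M['m00'],ang(n,[uv],.13))
E
```

```text
time_s: 22.32
tool_pos: [0.543, -0.2841, 0.3165]
tool_rot: [-179.9, 0.1, -6.0]
force: [5.1, -2.2, -8.8]
grip_width: 0.0104
grasp_force: 40.0
r 0.2359 a 1.1825 F [ 5.1 -2.2 -8.8] 40.04204612458125
time_s: 23.15
tool_pos: [0.5503, -0.2179, 0.2804]
tool_rot: [179.9, -0.1, -6.2]
force: [4.5, -3.5, -7.0]
grip_width: 0.0109
grasp_force: 40.0
r 0.2354 a 0.8596 F [ 4.5 -3.5 -7. ] 40.02620118437335
scene yel [130.  225.8] 158.0 [[0.912  0.1485]]
scene red [131.8 239.9] 24.5 [[0.7257 0.1163]]
```

```bash
python3 -m jog '[[0,-0.0055,0.0044,0,0,0,0.005],[0,-0.0055,0.0045,0,0,0,0.005],[0,-0.0052,0.0048,0,0,0,0.005],[0,-0.0052,0.0048,0,0,0,0.005],[0,0,0,0,0,0,0.005],[0,0,0,0,0,0,0.005],[0,0,0,0,0,0,0.005]]'
python3 - <<'E'
from h import *
lid()
m=np.zeros((600,800,3),np.uint8)
s=env.read_camera("scene");w=env.read_camera("wrist");t=env.read_camera("top")
cv2.imwrite("pics/scene_l2.png",s)
m[:480,:480]=cv2.resize(s[190:270,90:170],None,fx=6,fy=6,interpolation=cv2.INTER_CUBIC)
m[:240,490:800]=cv2.resize(w,(310,240));m[250:490,490:800]=cv2.resize(t[90:210,345:500],None,fx=2,fy=2)
cv2.imwrite("pics/m4.png",m)
for nm,lo,hi,bx in(("yel",(20,120,100),(32,255,255),(80,180,200,270)),("red",(0,150,80),(8,255,255),(110,215,160,265))):
    for b in blobs(s,lo,hi,bx,4)[:2]:
        A=ang("scene",b[:,0],.13);print(nm,cv2.boundingRect(b),cv2.contourArea(b),A.min(0),A.max(0),A[np.argmin(A[:,1])],A[np.argmax(A[:,1])])
E
```

```text
time_s: 23.83
tool_pos: [0.5527, -0.1963, 0.2615]
tool_rot: [179.9, -0.1, -6.2]
force: [5.5, -3.7, -7.1]
grip_width: 0.0106
grasp_force: 40.0
r 0.2353 a 0.7368 F [ 5.5 -3.7 -7.1] 40.02550095319748
yel (129, 221, 17, 19) 157.0 [0.6414 0.1238] [0.9057 0.1652] [0.6646 0.1238] [0.7852 0.1652]
red (128, 234, 7, 10) 23.0 [0.6576 0.1064] [0.777 0.132] [0.7226 0.1064] [0.7756 0.132 ]
```

View pics/m4.png

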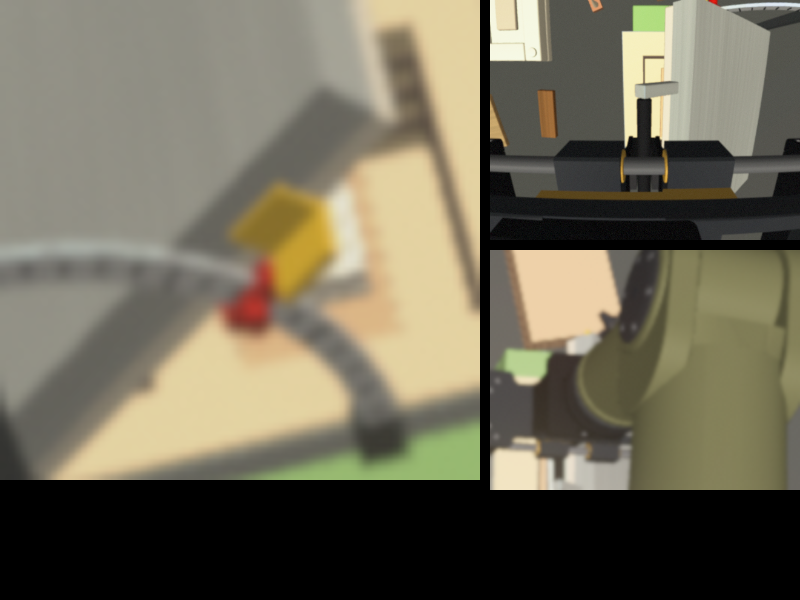

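The scene crop shows the yellow blade's inner edge, mid ≈(279,279), facing the red clip's outer end, ≈(270,281). Split into radial and tangential parts, they are within about 2–3 mm along the arc, against 9 mm allowed. The kinematic angle of 0.737 also agrees with the measured clip angle of about 0.73–0.75. The wrist view shows the handle held. Handing in.

```bash
python3 -m jog '[[0,0,0,0,0,0,0.005],[0,0,0,0,0,0,0.005],[0,0,0,0,0,0,0.005],[0,0,0,0,0,0,0.005]]'
python3 -c "
from h import *
lid();print(env.sign_off())"
```

```text
time_s: 24.32
tool_pos: [0.5527, -0.1964, 0.2615]
tool_rot: [179.9, -0.1, -6.2]
force: [4.6, -2.9, -6.7]
grip_width: 0.0108
grasp_force: 40.0
r 0.2353 a 0.7372 F [ 4.6 -2.9 -6.7] 40.02512444509193
the job is handed in; nothing more can be done
None
```

I handed the job in at 24.3 s, and no verdict came back: by camera the shelf is within about 4 mm of centre on the posts and the white dish within about 1 mm of the shelf's middle, and the lid is held at 0.737 rad, with its pointer an estimated 2–3 mm from the red clip.

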